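Roll the long pipette canister onto the mat's parking line

TASK

Two metal pipette canisters lie on the blue bench mat. Roll the long one across the mat to the black line and stop it there, so that it lies along the line, centred over it, and stays there at rest. Roll it, do not slide it or lift it off the mat, and leave the short canister where it is.

Things in the scene. Friction and masses are not known exactly. Their poses are not given: they have to be found in the camera images.
- canister: Long pipette canister: plain steel cylinder, 50 mm across, 220 mm long, 0.25 to 0.5 kg, lying on the mat about parallel to the black line, 140 to 190 mm to one side or the other. Origin mid-length on its axis, 28 mm above the table. x runs along the cylinder to its lid knob (10 mm more, 16 mm wide); y, z turn as it rolls. Rolls easily; let go at 0.1 m/s it coasts about 10 mm.
- short_canister: Short canister, to be left alone: same look and 50 mm across but only 130 mm long, 0.22 kg. Lies on the mat on the other side of the black line, about parallel to it. Origin mid-length on its axis, x along the cylinder. It also rolls easily.
- mat: Light-blue flat bench mat, fixed: 460 (x) by 520 mm (y), 3 mm thick; origin at the centre of its underside, on the table. The black line (300 by 8 mm) is printed along its x axis through its centre; its y axis is the way to roll. Within 155 mm of its y axis only the canisters lie; loose lab items up to 50 mm tall stand along its two long edges.
Mind the look-alikes: they are no part of the job. Leave any red look-alike of the canister alone.

How it is judged:
On the way:
1. the long canister has rolled over about its own axis by about half a turn (angle between canister's own z axis and vertical above 2 rad), for 0.05 s.
At the end, for the whole second after the job is handed in: The long canister lies at rest on the mat, its middle within 15 mm of the black line across it and within 50 mm of the line's middle along it, its axis within 10 degrees of the line (y of canister in the frame of mat between -0.015 and 0.015 m and x of canister in the frame of mat between -0.05 and 0.05 m and z of canister in the frame of mat below 0.034 m and angle between the x axis of canister and the x axis of mat, either way round below 0.1745 rad and linear speed of canister below 0.01 m/s); the robot touches nothing.
It fails at once if the long canister is lifted more than 15 mm off the mat (z of canister in the frame of mat above 0.043 m).
It fails at once if the short canister is moved more than 20 mm (distance of short_canister from where it was at the start of the episode above 0.02 m).
It also fails if it takes over 40 s, if anything falls off the work surface, if the arm or the gripper's body presses on something with over 40 N, if the wrist force passes 120 N, or if a joint passes its speed limit or range.

ROBOT

A 6-joint arm with a two-finger parallel gripper is mounted at the origin on the work surface. World frame = base frame: x ahead of the robot, y to its left, z up, the work surface at z = 0. Lengths are in m, angles in rad, forces in N, time in s.
With the tool pointing down it reaches from about 0.275 to 0.825 m from the base axis. Payload 4.9 kg.
Tool frame: the origin (TCP) lies between the finger pads; the fingertips stand 11 mm ahead of it and the grasp point (between the pads) lies 8 mm behind it; z points along the fingers, y is the line along which they close (so a half turn about z gives the same grasp; the last joint's range is limited). The gripper opens to 85 mm and grips with 20 to 120 N. Pads are 22 mm wide; open, the fingers measure 114 mm over their backs; the gripper's body (76 mm by 85 mm) begins 54 mm behind the grasp point. The pads swing forward as they close: fully open they stand 13 mm farther back than shut.
Start: joints at [1.095, 0.326, -0.193, 1.052, 0, 1.437], TCP at [0.184, 0.518, 0.242] pointing down, gripper open.
Joint ranges: [-2.65, 2.65], [-0.97, 1.79], [-1.3, 1.35], [-1.93, 2.1], [-1.47, 1.37], [-3.14, 3.14]. Speed limits (rad/s): [2.57, 2.57, 3.14, 3.14, 3.14, 3.14].

INTERFACE

Orientations are given as a unit quaternion [x, y, z, w].
In Python, from plant import sense, grab_frame, camera_info, close_job gives the robot as it stands. The module is installed in compiled form; this text tells all that it offers.
- The arm moves only by the tool drive_tool, never from a script. Its argument "moves" is a list that holds one entry, the list of rows, each a list of 7 numbers: the shift along the tool's x, y, z in m, then the turn, a rotation vector about the tool's x, y, z in rad, then the closure, from 0 (fully open) to 1 (shut). A call has 1 to 12 rows; each row shifts and turns the commanded pose from where the row before left it, along the tool's axes as they then stand; what a row does not reach is not made up. A row lasts 1/10 s, in which the tool goes at most 50 mm and 8.59 degrees, less where a joint would pass 70% of its speed; a pose out of reach is approached as far as the arm can. A call is refused whole if a number of a shift passes 0.05 or a number of a turn 0.15, either way. A call with a gripper value outside its range is refused whole. The fingers move at their own pace and stop on an object; the grip force is fixed at half the most. Time passes only in rows, so rows that do not move let the fingers close. It gives the time, the measured TCP pose, the force, the opening and the grip force at its end, in the units of the state.
- sense(): the state, without advancing time (a new reading comes with each control period).
- grab_frame(name): name is "scene" or "top" or "wrist"; returns the picture (384x512x3 uint8, blue, green, red); there is no depth.
- camera_info(name): a dict with "intrinsics" (3x3 intrinsics, pixels), "extrinsics" (4x4, takes a point from world to camera coordinates); the wrist camera has in their place "hand_eye" (4x4, takes a point from camera to tool coordinates, whose origin is the TCP and whose axes are the flange's). Camera axes: x right, y up, looking along -z (the intrinsics and any distortion apply to the point x, -y, -z); pixel columns grow to the right and rows downward; lengths in m; the calibration is good to about 2 mm. A picture is of the moment at which its call begins: read the wrist's pose just before it. camera_info takes no time and is no camera call.
- close_job(): hands the job in; it is judged then, once.
The state is a dict: "t": time; "joint_positions": joint angles; "qd": joint speeds; "joint_torque": joint torques, N m; "position": TCP position; "ee_rot": TCP orientation; "wrist_force": force on the tool from outside, world axes, zero at the start; "wrist_torque": the same for the moment, N m; "finger_gap": finger opening in m; "grip_force": force on a finger pad.
Only numpy, scipy, OpenCV 4.12 (cv2) and the standard library are available. Lean on these libraries where they do the work, as an engineer would, in place of code of your own. Each camera call takes 0.05 s, during which the arm holds its last target. There are 200 camera calls.

## Working session

There is one attempt and no reset: what is moved stays moved. The work goes in short steps, Python scripts to look and compute and a tool call to move; the robot and the scene stay as the last step left them, time stands still between calls to the robot, and variables do not carry over. Pictures are saved under pics/ and viewed, at most 10 in all, crops included, and the job is handed in when it is done.

Besides the shell and the picture viewer there is one more tool, called after "Call:" by a JSON object that holds its "op" and its "data", one argument or row to a line. drive_tool: Moves the arm, as the interface text tells. Its arguments: {"type":"object","properties":{"moves":{"type":"array","items":{"type":"array","items":{"type":"array","items":{"type":"number"}}}}},"required":["moves"]}

```bash
mkdir -p pics; python3 - <<'E'
from plant import *
import cv2
s=sense();print(s['t'],s['position'],s['ee_rot'],s['finger_gap'])
for n in("top","scene"):
    cv2.imwrite(f"pics/{n}0.png",grab_frame(n));print(camera_info(n))
E
```

```text
0.0 [0.18408282 0.51770438 0.24150488] [ 1.70062227e-01  9.85432961e-01 -8.09264099e-04 -2.51143254e-04] 0.08513061724040666
{'intrinsics': array([[371.77183668,   0.        , 248.63391209],
       [  0.        , 371.77183668, 183.53413677],
       [  0.        ,   0.        ,   1.        ]]), 'extrinsics': array([[-0.00573499, -0.9999495 , -0.00825251, -0.07499862],
       [ 0.98137117, -0.00721288,  0.19198594, -0.39606039],
       [-0.19203577, -0.00699774,  0.98136298, -0.8749854 ],
       [ 0.        ,  0.        ,  0.        ,  1.        ]])}
{'intrinsics': array([[365.94254084,   0.        , 255.54109505],
       [  0.        , 365.94254084, 191.1666161 ],
       [  0.        ,   0.        ,   1.        ]]), 'extrinsics': array([[ 0.88312134,  0.46909596, -0.00675839, -0.30388367],
       [-0.35362904,  0.67507137,  0.64747598,  0.17221245],
       [ 0.30829076, -0.5694099 ,  0.76205589, -0.99902917],
       [ 0.        ,  0.        ,  0.        ,  1.        ]])}
```

View pics/top0.png

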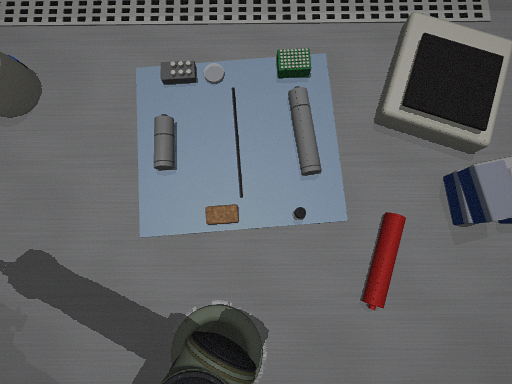

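View pics/scene0.png

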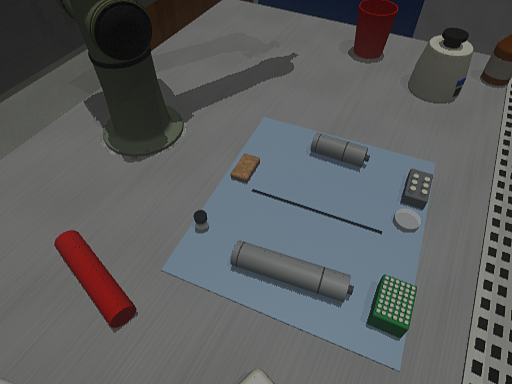

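The top view shows the line from (234,88) to (241,197). The long canister lies to its right, from (298,88) to (311,172), with its knob at the top. The short canister is to the left at (164,142). The edge items are near rows 65 and 213.

```bash
cat > h.py <<'E'
from plant import *
import cv2, numpy as np
from scipy.spatial.transform import Rotation as R
def ray(uv,z,n="top"):
    c=camera_info(n);K=c['intrinsics'];E=c['extrinsics']
    d=np.linalg.inv(K)@[uv[0],uv[1],1];d=E[:3,:3].T@(d*[1,-1,-1]);o=-E[:3,:3].T@E[:3,3]
    return (o+d*(z-o[2])/d[2])
def blobs(im):
    hsv=cv2.cvtColor(im,cv2.COLOR_BGR2HSV)
    m=((hsv[...,1]<60)|(hsv[...,2]<60)|(hsv[...,0]<85)).astype(np.uint8)
    m[:55]=0;m[235:]=0;m[:,:140]=0;m[:,345:]=0
    n,l,st,ce=cv2.connectedComponentsWithStats(m)
    out=[]
    for i in range(1,n):
        if st[i,4]<60: continue
        p=np.argwhere(l==i)[:,::-1].astype(float)
        out.append((st[i],ce[i],p))
    return out
def axis(p,z):
    w=np.array([ray(q,z)[:2] for q in p]);c=w.mean(0);u=np.linalg.svd(w-c,full_matrices=0)[2][0];u*=np.sign(u[0])
    s=(w-c)@u;v=(w-c)@[-u[1],u[0]]
    return c+u*(s.max()+s.min())/2,np.degrees(np.arctan2(u[1],u[0])),np.ptp(s),np.ptp(v)
def rep(p0="top"):
    im=grab_frame("top");s=sense();print(s['t'],s['position'],s['ee_rot'],s['finger_gap'],s['wrist_force'])
    for st,ce,p in blobs(im):print(st,ce.round(1),'z3',[np.round(a,4) for a in axis(p,.003)],'z28',[np.round(a,4) for a in axis(p,.028)])
    return im
E
python3 -c "
from h import *
rep()
c=camera_info('top')['extrinsics'];print(-c[:3,:3].T@c[:3,3])
print(R.from_quat(sense()['ee_rot']).as_matrix().round(3))
print(camera_info('wrist'))"
```

```text
0.15 [0.18415533 0.51782539 0.24169889] [ 1.70098919e-01  9.85426787e-01 -6.06040859e-04 -1.94588390e-04] 0.08571834287709891 [ 0.92118724 -0.02242311 -0.79636661]Traceback (most recent call last):
  File "<string>", line 3, in <module>
    rep()
    ~~~^^
  File "h.py", line 25, in rep
    for st,ce,p in blobs(im):print(st,ce.round(1),'z3',[np.round(a,4) for a in axis(p,.003)],'z28',[np.round(a,4) for a in axis(p,.028)])
                                                                               ~~~~^^^^^^^^
  File "h.py", line 20, in axis
    w=np.array([ray(q,z)[:2] for q in p]);c=w.mean(0);u=np.linalg.svd(w-c,full_matrices=0)[2][0];u*=np.sign(u[0])
                ~~~^^^^^
  File "h.py", line 5, in ray
    c=camera_info(n);K=c['intrinsics'];E=c['extrinsics']
ValueError: time passes only in moves, steps and waits
```

```bash
sed -i 's/^def ray/C={n:camera_info(n) for n in ("top","wrist")}\ndef ray/; s/c=camera_info(n);K/c=C[n];K/' h.py
python3 -c "
from h import *
rep()
c=C['top']['extrinsics'];print(-c[:3,:3].T@c[:3,3])
print(R.from_quat(sense()['ee_rot']).as_matrix().round(3))
print(C['wrist'])"
```

```text
0.2 [0.18418206 0.51789741 0.24178528] [ 1.70060795e-01  9.85433425e-01 -5.13923680e-04 -1.61490113e-04] 0.08537333764463115 [-0.50337739  0.41165785  0.0930341 ]
[ 140   55  179   31 3043] [218.4  66.6] z3 [array([ 0.7275, -0.0239]), np.float64(-89.8146), np.float64(0.485), np.float64(0.0902)] z28 [array([ 0.7138, -0.0255]), np.float64(-89.8146), np.float64(0.472), np.float64(0.0878)]
[  140    55   205   180 24918] [245.9 167.6] z3 [array([ 0.4519, -0.0901]), np.float64(-75.2115), np.float64(0.6393), np.float64(0.4752)] z28 [array([ 0.4456, -0.0899]), np.float64(-75.2115), np.float64(0.6221), np.float64(0.4624)]
[184  80  35  15 117] [201.7  88.3] z3 [array([0.6646, 0.0497]), np.float64(85.0293), np.float64(0.0926), np.float64(0.0384)] z28 [array([0.6526, 0.0462]), np.float64(85.0293), np.float64(0.0901), np.float64(0.0373)]
[159  87  19  12  62] [168.2  91.6] z3 [array([0.6558, 0.1374]), np.float64(84.7418), np.float64(0.049), np.float64(0.0316)] z28 [array([0.6441, 0.1314]), np.float64(84.7418), np.float64(0.0477), np.float64(0.0308)]
[ 0.22022364 -0.08397449  0.93409738]
[[-0.942  0.335 -0.   ]
 [ 0.335  0.942 -0.001]
 [ 0.    -0.001 -1.   ]]
{'intrinsics': array([[273.34495476,   0.        , 253.82807362],
       [  0.        , 273.34495476, 193.0972275 ],
       [  0.        ,   0.        ,   1.        ]]), 'hand_eye': array([[ 6.14117131e-04,  9.53724194e-01,  3.00682199e-01,
         7.74151612e-02],
       [ 9.99999416e-01, -8.52960098e-04,  6.63065223e-04,
        -7.05358525e-04],
       [ 8.88851263e-04,  3.00681616e-01, -9.53724161e-01,
        -1.31123702e-01],
       [ 0.00000000e+00,  0.00000000e+00,  0.00000000e+00,
         1.00000000e+00]])}
```

```bash
python3 - <<'E'
s=open('h.py').read()
a=s.index("    hsv=");b=s.index("    m[:55]")
s=s[:a]+"""    d=im[...,0].astype(int)-im[...,2]
    m=(d<(np.median(d[90:200,250:285])*0.55)).astype(np.uint8)
"""+s[b:]
open('h.py','w').write(s)
E
python3 -c "
from h import *
rep()"
```

```text
0.25 [0.18422167 0.51797019 0.24189485] [ 1.70070964e-01  9.85431723e-01 -4.07199023e-04 -1.46104478e-04] 0.08534188627394222 [ 1.60929577 -0.43281452 -0.3711228 ]
[ 140   55  171   30 2437] [219.4  65.2] z3 [array([ 0.7314, -0.0136]), np.float64(-89.9744), np.float64(0.4647), np.float64(0.0866)] z28 [array([ 0.7177, -0.0155]), np.float64(-89.9744), np.float64(0.4522), np.float64(0.0843)]
[ 326   55   19  140 1353] [338.2 102.4] z3 [array([ 0.5663, -0.3175]), np.float64(0.5697), np.float64(0.3853), np.float64(0.0497)] z28 [array([ 0.557 , -0.3112]), np.float64(0.5697), np.float64(0.375), np.float64(0.0484)]
[204  63  21  21 346] [213.7  73.1] z3 [array([0.7085, 0.0156]), np.float64(19.4124), np.float64(0.0612), np.float64(0.0534)] z28 [array([0.6954, 0.0129]), np.float64(19.4124), np.float64(0.0595), np.float64(0.052)]
[232  87  11 111 350] [237.  143.5] z3 [array([ 0.5174, -0.0471]), np.float64(4.1738), np.float64(0.3004), np.float64(0.0089)] z28 [array([ 0.5094, -0.0481]), np.float64(4.1738), np.float64(0.2924), np.float64(0.0087)]
[ 288   86   34   90 1788] [303.9 131.3] z3 [array
[... 359 characters left out ...]
64(0.1485), np.float64(0.0588)]
[205 204  34  21 616] [221.7 214.2] z3 [array([ 0.3246, -0.0091]), np.float64(-86.5283), np.float64(0.0832), np.float64(0.0476)] z28 [array([ 0.3218, -0.0111]), np.float64(-86.5283), np.float64(0.081), np.float64(0.0464)]
[293 207  13  13 139] [298.9 213.3] z3 [array([ 0.3253, -0.203 ]), np.float64(-44.6587), np.float64(0.0344), np.float64(0.0299)] z28 [array([ 0.3225, -0.1998]), np.float64(-44.6587), np.float64(0.0335), np.float64(0.0291)]
[ 181  221  164   14 1211] [286.6 229.8] z3 [array([ 0.2823, -0.1119]), np.float64(-88.09), np.float64(0.4075), np.float64(0.0326)] z28 [array([ 0.2806, -0.1111]), np.float64(-88.09), np.float64(0.3966), np.float64(0.0318)]
```

Call:
{"op": "drive_tool", "data": {
  "moves": [
    [[0,0,0,0,0,-0.118,0],[0,0,0,0,0,-0.118,0],[0,0,0,0,0,-0.118,0],[0,0,0,0,0,-0.118,0],[0,0,0,0,0,0,0]]
  ]
}}

```text
t: 0.75
position: [0.1843, 0.5181, 0.2422]
ee_rot: [-0.065, 0.998, -0.0, -0.0]
wrist_force: [0.3, 0.5, 0.6]
finger_gap: 0.0852
grip_force: 0.0
```

```bash
cat >> h.py <<'E'
def togo(x,y,z,yaw=None):
    s=sense();M=R.from_quat(s['ee_rot']).as_matrix();p=s['position']
    print('t',s['t'],'p',p.round(4),'ytool deg',np.degrees(np.arctan2(M[1,1],M[0,1])).round(2),'zax',M[:,2].round(4),'gap',round(s['finger_gap'],4),'F',s['wrist_force'].round(1),'q',s['joint_positions'].round(2))
    print('shift',(M.T@(np.array([x,y,z])-p)).round(4))
E
python3 -c "
from h import *
togo(.535,-.219,.24)"
```

```text
t 0.75 p [0.1843 0.5181 0.2422] ytool deg 97.45 zax [-1.e-04 -2.e-04 -1.e+00] gap 0.0852 F [0.3 0.5 0.6] q [ 1.09  0.33 -0.19  1.05 -0.    0.96]
shift [-0.2522 -0.7764  0.0023]
```

Call:
{"op": "drive_tool", "data": {
  "moves": [
    [[-0.0105,-0.0324,0,0,0,0,0],[-0.0105,-0.0324,0,0,0,0,0],[-0.0105,-0.0324,0,0,0,0,0],[-0.0105,-0.0324,0,0,0,0,0],[-0.0105,-0.0324,0,0,0,0,0],[-0.0105,-0.0324,0,0,0,0,0],[-0.0105,-0.0324,0,0,0,0,0],[-0.0105,-0.0324,0,0,0,0,0],[-0.0105,-0.0324,0,0,0,0,0],[-0.0105,-0.0324,0,0,0,0,0],[-0.0105,-0.0324,0,0,0,0,0],[-0.0105,-0.0324,0,0,0,0,0]]
  ]
}}

```text
t: 1.95
position: [0.3602, 0.1478, 0.2425]
ee_rot: [-0.064, 0.998, 0.0, 0.0]
wrist_force: [0.4, -0.1, -1.2]
finger_gap: 0.0855
grip_force: 0.0
```

Call:
{"op": "drive_tool", "data": {
  "moves": [
    [[-0.0105,-0.0324,0,0,0,0,0],[-0.0105,-0.0324,0,0,0,0,0],[-0.0105,-0.0324,0,0,0,0,0],[-0.0105,-0.0324,0,0,0,0,0],[-0.0105,-0.0324,0,0,0,0,0],[-0.0105,-0.0324,0,0,0,0,0],[-0.0105,-0.0324,0,0,0,0,0],[-0.0105,-0.0324,0,0,0,0,0],[-0.0105,-0.0324,0,0,0,0,0],[-0.0105,-0.0324,0,0,0,0,0],[-0.0105,-0.0324,0,0,0,0,0],[0,0,0,0,0,0,0]]
  ]
}}

```text
t: 3.15
position: [0.5221, -0.193, 0.2419]
ee_rot: [-0.062, 0.998, -0.001, 0.001]
wrist_force: [-0.6, 0.4, -0.3]
finger_gap: 0.0855
grip_force: 0.0
```

```bash
python3 -c "
from h import *
togo(.535,-.219,.12)
cv2.imwrite('pics/w1.png',grab_frame('wrist'))"
```

```text
t 3.15 p [ 0.5221 -0.193   0.2419] ytool deg 97.1 zax [ 0.0013 -0.0016 -1.    ] gap 0.0855 F [-0.6  0.4 -0.3] q [-0.49  0.34 -0.18  1.05 -0.   -0.61]
shift [-0.0094 -0.0272  0.122 ]
```

View pics/w1.png

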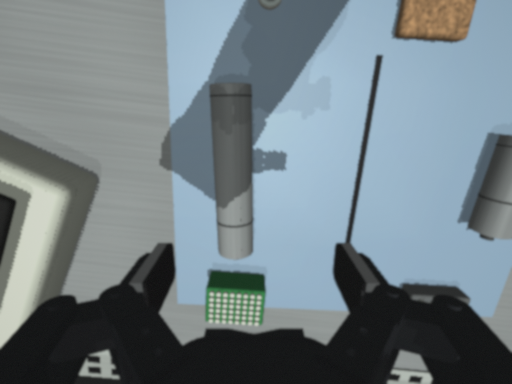

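Wrist view: the canister's silhouette runs from (231,83) to (236,258) and is about 40 px wide. The line passes through (378,56) and (349,240). I'll check this against the top-camera estimate.

```bash
cat >> h.py <<'E'
def wray(uv,z):
    s=sense();c=C['wrist'];H=c['hand_eye'];M=R.from_quat(s['ee_rot']).as_matrix()
    d=np.linalg.inv(c['intrinsics'])@[uv[0],uv[1],1];d=M@H[:3,:3]@(d*[1,-1,-1]);o=s['position']+M@H[:3,3]
    return (o+d*(z-o[2])/d[2]).round(4)
E
python3 -c "
from h import *
for uv,z in [((231,83),.045),((236,254),.045),((233,160),.028),((378,56),.003),((349,240),.003)]:print(uv,wray(uv,z))
"
```

```text
(231, 83) [ 0.4217 -0.2298  0.045 ]
(236, 254) [ 0.635  -0.2013  0.045 ]
(233, 160) [ 0.5111 -0.2195  0.028 ]
(378, 56) [ 0.3656 -0.0579  0.003 ]
(349, 240) [ 0.6146 -0.0358  0.003 ]
```

Call:
{"op": "drive_tool", "data": {
  "moves": [
    [[-0.0045,-0.013,0.02,0,0,-0.002,0],[-0.0045,-0.013,0.03,0,0,-0.002,0],[0,0,0.04,0,0,0,0],[0,0,0.04,0,0,0,0],[0,0,0.03,0,0,0,0],[0,0,0,0,0,0,0],[0,0,0,0,0,0,0]]
  ]
}}

```text
t: 3.9
position: [0.5325, -0.213, 0.0827]
ee_rot: [-0.067, 0.998, 0.0, -0.0]
wrist_force: [-0.3, -0.8, 0.6]
finger_gap: 0.0854
grip_force: 0.0
```

```bash
python3 -c "
from h import *
togo(.535,-.218,.018)
"
```

```text
t 3.9 p [ 0.5325 -0.213   0.0827] ytool deg 97.69 zax [-1.e-03  7.e-04 -1.e+00] gap 0.0854 F [-0.3 -0.8  0.6] q [-0.51  0.52 -0.34  0.72  0.   -0.64]
shift [-0.0018 -0.0053  0.0647]
```

Call:
{"op": "drive_tool", "data": {
  "moves": [
    [[-0.002,-0.005,0.0,0,0,0,0],[0,0,0,0,0,0,0],[0,0,0.015,0,0,0,0],[0,0,0.015,0,0,0,0],[0,0,0.015,0,0,0,0],[0,0,0.01,0,0,0,0],[0,0,0.009,0,0,0,0],[0,0,0,0,0,0,0],[0,0,0,0,0,0,0.1],[0,0,0,0,0,0,0.2],[0,0,0,0,0,0,0.25],[0,0,0,0,0,0,0.25]]
  ]
}}

```text
t: 5.1
position: [0.5358, -0.2188, 0.0187]
ee_rot: [-0.067, 0.998, -0.0, 0.0]
wrist_force: [-0.1, 0.5, -0.4]
finger_gap: 0.0641
grip_force: 0.0
```

```bash
python3 -c "
from h import *
togo(.535,-.218,.018)
cv2.imwrite('pics/w2.png',grab_frame('wrist'))
cv2.imwrite('pics/s2.png',cv2.resize(grab_frame('scene')[180:330,180:380],None,fx=3,fy=3))"
```

```text
t 5.1 p [ 0.5358 -0.2188  0.0187] ytool deg 97.68 zax [ 7.e-04 -4.e-04 -1.e+00] gap 0.0641 F [-0.1  0.5 -0.4] q [-0.52  0.61 -0.37  0.58  0.   -0.65]
shift [0.0007 0.0009 0.0007]
```

View pics/s2.png

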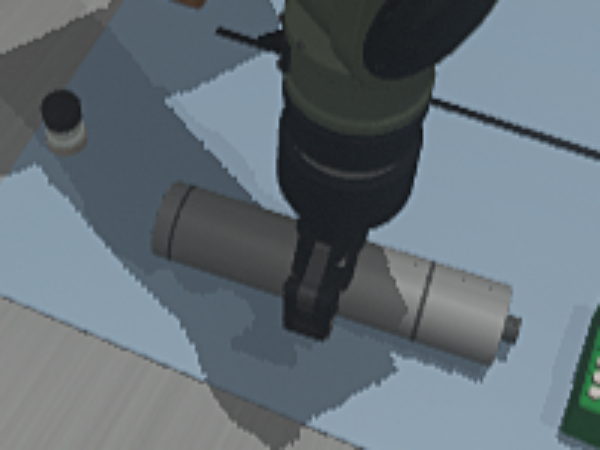

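The fingers straddle the canister cleanly near its middle. Now I'll push gently.

Call:
{"op": "drive_tool", "data": {
  "moves": [
    [[0,0.003,0,0,0,0,0.25],[0,0.004,0,0,0,0,0.25],[0,0.005,0,0,0,0,0.25],[0,0.005,0,0,0,0,0.25],[0,0.005,0,0,0,0,0.25],[0,0.005,0,0,0,0,0.25],[0,0.005,0,0,0,0,0.25],[0,0.005,0,0,0,0,0.25],[0,0.005,0,0,0,0,0.25],[0,0.004,0,0,0,0,0.25],[0,0.003,0,0,0,0,0.25],[0,0,0,0,0,0,0.25]]
  ]
}}

```text
t: 6.4
position: [0.5288, -0.1696, 0.0182]
ee_rot: [-0.067, 0.998, 0.0, -0.0]
wrist_force: [-0.4, 0.2, -1.3]
finger_gap: 0.0643
grip_force: 0.0
```

```bash
python3 -c "
from h import *
togo(.535,-.218,.018)
im=grab_frame('top');cv2.imwrite('pics/t3.png',cv2.resize(im[70:220,140:350],None,fx=3.5,fy=3.5))"
```

```text
t 6.4 p [ 0.5288 -0.1696  0.0182] ytool deg 97.71 zax [-2.e-04  2.e-04 -1.e+00] gap 0.0643 F [-0.4  0.2 -1.3] q [-0.44  0.58 -0.44  0.55  0.   -0.58]
shift [ 0.0004 -0.0488  0.0002]
```

View pics/t3.png

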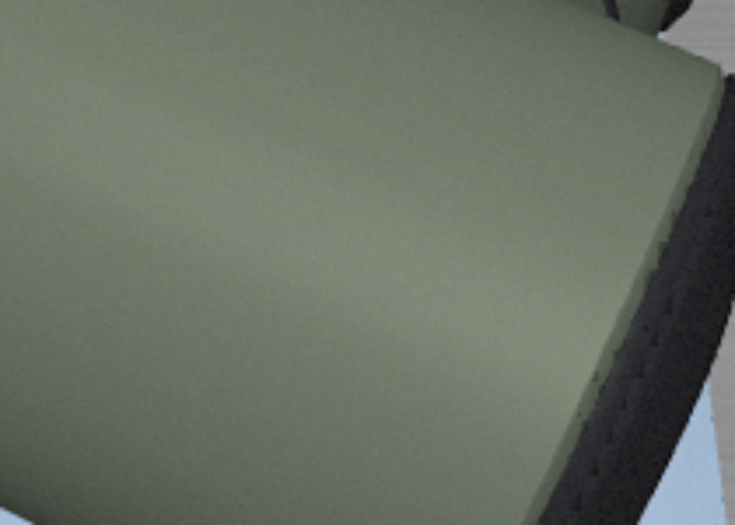

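The arm blocks the top view, so I'll use the scene and wrist cameras.

```bash
cat >> h.py <<'E'
def pair(n):
    a=grab_frame('scene')[120:340,160:450];b=grab_frame('wrist')
    a=cv2.resize(a,(400,303));b=cv2.resize(b,(400,300))
    cv2.imwrite(f'pics/{n}.png',np.hstack([a[:300],b]))
E
python3 -c "
from h import *
pair('p3')"
```

```text
(no output)
```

View pics/p3.png

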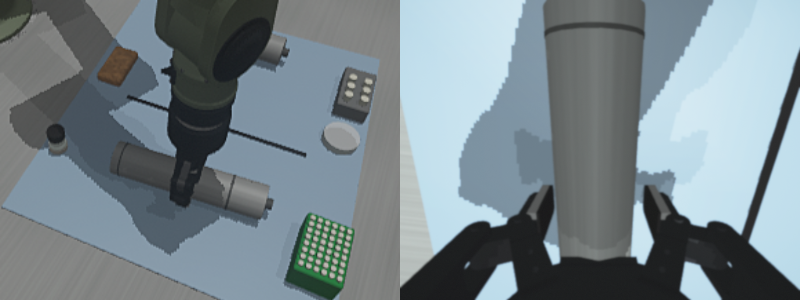

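The canister follows, lying against the rear finger at the left in the wrist view, and stays parallel to the line. I'll keep pushing.

Call:
{"op": "drive_tool", "data": {
  "moves": [
    [[0,0.003,0,0,0,0,0.25],[0,0.004,0,0,0,0,0.25],[0,0.005,0,0,0,0,0.25],[0,0.005,0,0,0,0,0.25],[0,0.005,0,0,0,0,0.25],[0,0.005,0,0,0,0,0.25],[0,0.005,0,0,0,0,0.25],[0,0.005,0,0,0,0,0.25],[0,0.005,0,0,0,0,0.25],[0,0.005,0,0,0,0,0.25],[0,0.005,0,0,0,0,0.25],[0,0.005,0,0,0,0,0.25]]
  ]
}}

```text
t: 7.75
position: [0.5213, -0.1132, 0.0183]
ee_rot: [-0.067, 0.998, -0.0, 0.0]
wrist_force: [-0.3, -0.3, 0.8]
finger_gap: 0.0639
grip_force: 0.1
```

Call:
{"op": "drive_tool", "data": {
  "moves": [
    [[0,0.005,0,0,0,0,0.25],[0,0.005,0,0,0,0,0.25],[0,0.005,0,0,0,0,0.25],[0,0.005,0,0,0,0,0.25],[0,0.005,0,0,0,0,0.25],[0,0.005,0,0,0,0,0.25],[0,0.005,0,0,0,0,0.25],[0,0.004,0,0,0,0,0.25],[0,0.003,0,0,0,0,0.25],[0,0.002,0,0,0,0,0.25],[0,0.001,0,0,0,0,0.25],[0,0,0,0,0,0,0.25]]
  ]
}}

```text
t: 8.95
position: [0.5153, -0.0689, 0.0183]
ee_rot: [-0.067, 0.998, -0.0, -0.0]
wrist_force: [0.1, 1.0, -0.1]
finger_gap: 0.064
grip_force: 0.0
```

```bash
python3 -c "
from h import *
togo(.511,-.040,.018)
pair('p4')"
```

```text
t 8.95 p [ 0.5153 -0.0689  0.0183] ytool deg 97.69 zax [-0. -0. -1.] gap 0.064 F [ 0.1  1.  -0.1] q [-0.28  0.54 -0.53  0.5  -0.   -0.41]
shift [0.0004 0.0292 0.0003]
```

View pics/p4.png

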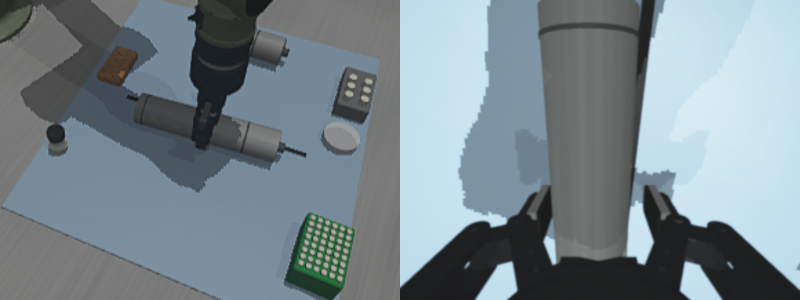

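The canister is just short of the line with about 29 mm to go. I'll finish slowly, back the finger off and open.

Call:
{"op": "drive_tool", "data": {
  "moves": [
    [[0,0.003,0,0,0,0,0.25],[0,0.004,0,0,0,0,0.25],[0,0.004,0,0,0,0,0.25],[0,0.004,0,0,0,0,0.25],[0,0.004,0,0,0,0,0.25],[0,0.003,0,0,0,0,0.25],[0,0.002,0,0,0,0,0.25],[0,0.002,0,0,0,0,0.25],[0,0.001,0,0,0,0,0.25],[0,0.001,0,0,0,0,0.25],[0,0,0,0,0,0,0.25],[0,0,0,0,0,0,0.25]]
  ]
}}

```text
t: 10.25
position: [0.5116, -0.0413, 0.0183]
ee_rot: [-0.067, 0.998, -0.0, 0.0]
wrist_force: [-0.5, 0.2, 0.2]
finger_gap: 0.064
grip_force: 0.0
```

Call:
{"op": "drive_tool", "data": {
  "moves": [
    [[0,-0.003,0,0,0,0,0.2],[0,-0.003,0,0,0,0,0.1],[0,0,0,0,0,0,0],[0,0,0,0,0,0,0],[0,0,0,0,0,0,0],[0,0,-0.01,0,0,0,0],[0,0,-0.02,0,0,0,0],[0,0,-0.03,0,0,0,0],[0,0,-0.03,0,0,0,0],[0,0,-0.04,0,0,0,0],[0,0,-0.04,0,0,0,0],[0,0,-0.04,0,0,0,0]]
  ]
}}

```text
t: 11.45
position: [0.5119, -0.047, 0.2307]
ee_rot: [-0.067, 0.998, -0.0, 0.0]
wrist_force: [0.5, -0.6, -0.2]
finger_gap: 0.0855
grip_force: 0.0
```

```bash
python3 -c "
from h import *
togo(.511,-.040,.018)
pair('p5')"
```

```text
t 11.45 p [ 0.5119 -0.047   0.2307] ytool deg 97.7 zax [ 5.e-04 -1.e-04 -1.e+00] gap 0.0855 F [ 0.5 -0.6 -0.2] q [-0.24  0.27 -0.3   1.    0.   -0.37]
shift [1.000e-04 7.100e-03 2.127e-01]
```

View pics/p5.png

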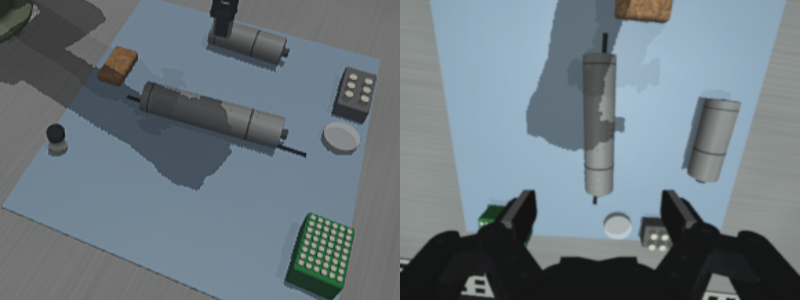

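The canister now lies over the line, whose ends stick out at both ends. I'll move the arm aside to check it accurately from the top camera.

Call:
{"op": "drive_tool", "data": {
  "moves": [
    [[0,-0.03,0,0,0,0,0],[0,-0.03,0,0,0,0,0],[0,-0.035,0,0,0,0,0],[0,-0.035,0,0,0,0,0],[0,-0.035,0,0,0,0,0],[0,-0.035,0,0,0,0,0],[0,-0.035,0,0,0,0,0],[0,-0.035,0,0,0,0,0],[0,-0.035,0,0,0,0,0],[0,-0.035,0,0,0,0,0],[0,-0.035,0,0,0,0,0],[0,0,0,0,0,0,0]]
  ]
}}

```text
t: 12.75
position: [0.5618, -0.4228, 0.2268]
ee_rot: [-0.065, 0.998, -0.0, -0.0]
wrist_force: [0.5, 0.9, 0.0]
finger_gap: 0.0857
grip_force: 0.0
```

```bash
python3 -c "
from h import *
im=rep();cv2.imwrite('pics/t6.png',im)"
```

```text
12.8 [ 0.5618042  -0.42041577  0.22692731] [-6.57568092e-02  9.97835422e-01  5.22848712e-04 -4.88784753e-04] 0.085258016776978 [-0.61043682  0.51937953 -0.49341262]
[  140    55   205   180 28093] [247.9 134.5] z3 [array([ 0.5371, -0.059 ]), np.float64(89.6163), np.float64(0.5586), np.float64(0.4876)] z28 [array([ 0.5285, -0.0597]), np.float64(89.6163), np.float64(0.5436), np.float64(0.4745)]
```

View pics/t6.png

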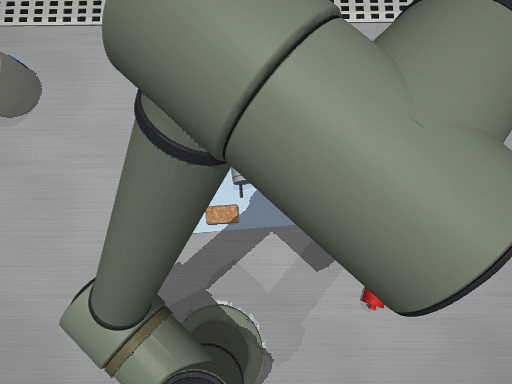

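Call:
{"op": "drive_tool", "data": {
  "moves": [
    [[0.032,-0.01,0,0,0,0,0],[0.032,-0.01,0,0,0,0,0],[0.032,-0.01,0,0,0,0,0],[0.032,-0.01,0,0,0,0,0],[0.032,-0.01,0,0,0,0,0],[0.032,-0.01,0,0,0,0,0],[0.032,-0.01,0,0,0,0,0],[0.032,-0.01,0,0,0,0,0],[0.032,-0.01,0,0,0,0,0],[0.032,-0.01,0,0,0,0,0],[0.032,-0.01,0,0,0,0,0],[0,0,0,0,0,0,0]]
  ]
}}

```text
t: 14.0
position: [0.2256, -0.5751, 0.2283]
ee_rot: [-0.065, 0.998, 0.0, -0.001]
wrist_force: [-0.2, 0.0, -0.9]
finger_gap: 0.0853
grip_force: 0.0
```

```bash
python3 -c "
from h import *
im=rep();cv2.imwrite('pics/t7.png',im)"
```

```text
14.05 [ 0.22737086 -0.57426134  0.22826603] [-6.59889172e-02  9.97820251e-01  4.40407884e-04  1.28061554e-04] 0.08597282461434429 [ 0.55127531  0.94860612 -0.72805293]
[ 140   55  171   30 2441] [219.5  65.3] z3 [array([ 0.7313, -0.0138]), np.float64(89.9977), np.float64(0.4651), np.float64(0.0865)] z28 [array([ 0.7176, -0.0157]), np.float64(89.9977), np.float64(0.4526), np.float64(0.0842)]
[ 179   55  166  180 9011] [301.1 182.8] z3 [array([ 0.4363, -0.2342]), np.float64(-35.6011), np.float64(0.6465), np.float64(0.3348)] z28 [array([ 0.4305, -0.2301]), np.float64(-35.6011), np.float64(0.6291), np.float64(0.3258)]
[204  63  21  21 346] [213.8  73.1] z3 [array([0.7085, 0.0155]), np.float64(18.6157), np.float64(0.0612), np.float64(0.0541)] z28 [array([0.6954, 0.0128]), np.float64(18.6157), np.float64(0.0596), np.float64(0.0526)]
[ 222   87   31  111 1828] [237.1 141. ] z3 [array([ 0.5174, -0.0477]), np.float64(7.1784), np.float64(0.3001), np.float64(0.0545)] z28 [array([ 0.5094, -0.0486]), np.float64(7.1784), np.float64(0.2921), np.float64(0.053)]
[ 154  114   23   57 1138] [164.1 142.6] z3 [array([0.5163, 0.1432]), np.float64(3.3783), np.float64(0.1524), np.float64(0.0594)] z28 [array([0.5084, 0.1371]), np.float64(3.3783), np.float64(0.1484), np.float64(0.0579)]
```

```bash
python3 -c "
from h import *
im=cv2.imread('pics/t7.png')
p=[p for st,ce,p in blobs(im) if st[0]>215 and st[0]<230][0]
q=np.array([r for r in p if (p[:,1]==r[1]).sum()>=15])
c,a,L,W=axis(q,.028);print(c,a,L,W)
d=c-[.5174,-.0471];t=np.radians(4.17);print('along',d@[np.cos(t),np.sin(t)],'across',d@[-np.sin(t),np.cos(t)],'yaw',a-4.17)
"
```

```text
[ 0.51171331 -0.04841734] 7.852941599815939 0.23247365066128617 0.052456880600735084
along -0.005767423142855832 across -0.0009003427528586689 yaw 3.6829415998159387
```

View pics/t7.png

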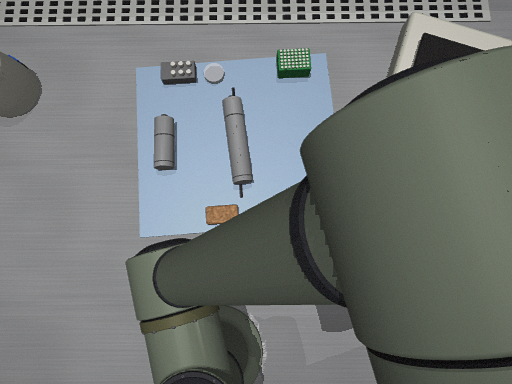

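The top view shows the canister from (233,97) to (242,183), lying on the line, whose ends show at (234,90) and (241,195). It is about 1 mm off across and 6 mm off along, with a 3.7° yaw. The short canister has not moved.

```bash
python3 -c "
from plant import *
print(close_job())"
```

```text
the job is handed in; nothing more can be done
None
```

The long canister was rolled to the black line and handed in lying at rest there, about 1 mm off across the line, 6 mm off along it and 3.7° off in angle by the last top-camera check; the short canister did not move.

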